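Snap a loupe home in the three-point head of a bench magnifier

ROBOT

A 6-joint arm with a two-finger parallel gripper is mounted at the origin on the work surface. World frame = base frame: x ahead of the robot, y to its left, z up, the work surface at z = 0. Lengths are in m, angles in rad, forces in N, time in s.
With the tool pointing down it reaches from about 0.225 to 0.875 m from the base axis. Payload 3.4 kg.
Tool frame: the origin (TCP) lies midway between the tips of the shut fingers; the grasp point (between the pads) lies 19 mm behind it (pinch_z is the distance from the TCP to the grasp point, in m); z points along the fingers, y is the line along which they close (so a half turn about z gives the same grasp; the last joint's range is limited). The gripper opens to 85 mm and grips with 20 to 120 N. Pads are 22 mm wide; open, the fingers measure 114 mm over their backs; the gripper's body (76 mm by 85 mm) begins 54 mm behind the grasp point. The pads swing forward as they close: fully open they stand 13 mm farther back than shut.
Start: joints at [1.217, 0.276, 1.505, -0, 1.361, -0.121], TCP at [0.133, 0.56, 0.231] pointing down, gripper open.
Joint ranges: [-2.89, 2.89], [-0.75, 2.08], [0.22, 2.7], [-1.18, 4.32], [0.11, 2.71], [-2.7, 2.7]. Speed limits (rad/s): [2.57, 2.57, 3.14, 3.14, 3.14, 3.14].

INTERFACE

Orientations are given as a unit quaternion [w, x, y, z].
In Python, from rig import get_state, get_image, sign_off, pinch_z gives the robot as it stands.
- The arm moves only by the tool send_rows, never from a script. Its argument "steps" is one flat list of numbers, 5 for each row, row after row: the gripper's target within -1 to 1 (fully open at 1, half-way at 0, shut at -1), then the shift along the tool's x, y, z in cm, then the turn about the tool's z in degrees. In form: [gripper, x, y, z, roll, gripper, x, y, z, roll, ...]. A call has 1 to 12 rows; each row shifts and turns the commanded pose from where the row before left it, along the tool's axes as they then stand; what a row does not reach is not made up. A row lasts 1/10 s, in which the tool goes at most 50 mm and 8.59 degrees, less where a joint would pass 70% of its speed; a pose out of reach is approached as far as the arm can. A call is refused whole if a number of a shift passes 5 or a number of a turn 8.59, either way. A call with a gripper value outside its range is refused whole. The fingers move at their own pace and stop on an object; "newtons" is the grip in N (left out, the last holds). Time passes only in rows, so rows that do not move let the fingers close. It gives the time, the measured TCP pose, the force, the opening and the grip force at its end, in the units of the state.
- get_state(): the state, without advancing time (a new reading comes with each control period).
- get_image(name): name is "side" or "top" or "wrist"; returns a dict with "color" (384x512x3 uint8, red, green, blue), "mtx" (3x3 intrinsics, pixels), "k1" (the pictures are not rectified: a ray, as slopes to the right and down, at radius r is drawn at 1 + k1 r^2 times it, then the intrinsics apply), "T" (4x4, takes a point from camera to world coordinates); the wrist camera has in their place "mount" (4x4, takes a point from camera to tool coordinates, whose origin is the TCP and whose axes are the flange's). Camera axes: x right, y down, z forward; pixel columns grow to the right and rows downward; lengths in m; the calibration is good to about 2 mm. A picture is of the moment at which its call begins: read the wrist's pose just before it. There is no depth.
- sign_off(): hands the job in; it is judged then, once.
The state is a dict: "clock": time; "qpos": joint angles; "qd": joint speeds; "effort": joint torques, N m; "position": TCP position; "ee_rot": TCP orientation; "contact_force": force on the tool from outside, world axes, zero at the start; "moment": the same for the moment, N m; "width": finger opening in m; "gripper_force": force on a finger pad.
Only numpy, scipy, OpenCV 4.12 (cv2) and the standard library are available. Lean on these libraries where they do the work, as an engineer would, in place of code of your own. Each camera call takes 0.05 s, during which the arm holds its last target. There are 200 camera calls.

TASK

Fit the horn-rimmed loupe into the brass head of the bench magnifier: slip its rim under the two fixed claws, then press the side opposite them down past the sprung ball until the ball snaps over the rim and the loupe sits flat on all three rests, centred, held and unable to rock. Work gently by feel - the head may be clamped at any height on its column, and the rim must never be forced against the magnifier with more than about 30 N in all - and leave the type segment, the bending tool and the spool where they lie.

Things in the scene. Friction and masses are not known exactly. Their poses are not given: they have to be found in the camera images.
- loupe: Horn-rimmed loupe, dark brown, about 0.09 kg, standing on its rim on the granite. Round about its z axis: a flat rim 56 mm across and 4 mm thick, on it a plain barrel 36 mm across whose top is 33 mm above the underside: grip it there, or press on its top (glass just inside). Origin: centre of the underside; z up through the barrel. Home in the head it is level and centred on the stand's z axis.
- stand: Bench magnifier, fixed: a black cast foot 175 x 100 x 12 mm, a steel column 14 mm across, and on the column a brass head: a level ring 78 mm across, 62 mm opening, that carries two fixed claws on the column side and a sprung ball facing them, each with a steel rest. Origin: on the granite straight below the head's centre; x to the column, z up.
- column_top (a point): Top of the column, 145 mm above the granite, 82 mm along the stand's x. The head is clamped on the column at a height that differs each time and is not reported: the tops of its three rests lie level, between 75 and 115 mm above the granite. Find it by touch or sight. The clamp does not slip under 50 N.
- below_claws (a point): Point on the foot midway below the claws. They stand at +45 and -45 degrees from the stand's x, seen from the head's centre, 6 mm wide. Each has a rest from radius 17 to 33 mm, a back wall at radius 28 mm and a lip reaching in to radius 25 mm, its underside 7.5 and its top 11.5 mm above the rest: the rim slides into this slot, tilted up to about 19 degrees, until it meets the back walls.
- below_ball (a point): Point on the foot below the ball, 31.5 mm along the stand's -x. The third rest here is 8 mm wide, radius 17 to 35 mm; the plunger block behind the ball starts at radius 40 mm and is 12 mm higher than the rests. Left with its far side under the lips and this side on the ball, the loupe stays there leaning about 13 degrees.
- lens_axis (a point): Point on the foot, 12 mm up, below the head's centre. A level rim cannot get past lips and ball together. One way in: claw side low, leaning some 18 degrees, set down on the claw rests about 8 mm short of centre, slide to the claws, let go, then press on the barrel's top on the ball side. 4 to 10 N takes the rim past the ball; with less it can stick half way, leaning about 7 degrees.
- ball (a joint): Sprung steel ball, 12 mm across, centre 6.3 mm above the rests. Value: how far (m) it is pushed outwards; 0 is fully out (centre 31.5 mm from the head's centre), limit 0.005. Spring 0.9 N at 0 plus 0.5 N per mm. With the loupe home it bears on the rim's upper edge at about 0.0012, holding it down and into the claws; while the rim is passing or stuck it reads 0.0018 to 0.0028.
- segment: Nickel-plated type segment, a slotted half ring about 60 x 94 x 16 mm lying flat, 0.32 kg. Bystander. Origin near its middle, on the underside.
- bender: Steel typebar bending tool like a pair of pliers, 135 mm long, 50 mm wide, 15 mm high, lying flat, 0.16 kg. Bystander. Origin under its pivot, x to the jaws.
- spool: Cracked brown bakelite ribbon spool, 52 mm across, 18 mm high, lying flat, 0.035 kg. Bystander. Origin: centre of its underside.
Mind the look-alikes: they are no part of the job. Of the things shaped like the loupe, the brown one is meant.

How it is judged:
By the outcome, as a careful person would: the job done as asked, in the order asked, and still so for the second after the job is handed in, with the robot touching nothing.
It also fails if it takes over 64 s, if anything falls off the work surface, if the arm or the gripper's body presses on something with over 40 N, if the wrist force passes 120 N, or if a joint passes its speed limit or range.

## Working session

There is one attempt and no reset: what is moved stays moved. The work goes in short steps, Python scripts to look and compute and a tool call to move; the robot and the scene stay as the last step left them, time stands still between calls to the robot, and variables do not carry over. Pictures are saved under pics/ and viewed, at most 13 in all, crops included, and the job is handed in when it is done.

Besides the shell and the picture viewer there is one more tool, called after ">>>" in YAML: its name, and indented under it one key for each argument. send_rows: Moves the arm, as the interface text tells. Its arguments: {"type":"object","properties":{"steps":{"type":"array"},"newtons":{"type":"number"}},"required":["steps"]}

```bash
mkdir -p pics; ls; python3 - <<'E'
from rig import *
import cv2,numpy as np
s=get_state();print(s,pinch_z)
a=get_image("side");b=get_image("top");c=get_image("wrist")
for i,n in((a,"side"),(b,"top"),(c,"wrist")):
    cv2.imwrite(f"pics/{n}0.png",i["color"][:,:,::-1]); print(n,{k:v for k,v in i.items() if k!="color"})
E
```

```text
pics
{'clock': 0.0, 'qpos': array([ 1.21695775e+00,  2.76620941e-01,  1.50613530e+00, -5.17875973e-06,
        1.36066195e+00, -1.20977435e-01]), 'qd': array([-0.00081494, -0.00069857,  0.0001937 , -0.00172557, -0.00142447,
       -0.00125756]), 'effort': array([-1.43624598e-03, -4.16774118e+01, -2.45797294e+01, -2.29840653e-04,
        1.10629937e-02,  3.55433247e-05]), 'position': array([0.13250343, 0.55899657, 0.23042403]), 'ee_rot': array([-2.12207748e-04,  1.16167104e-01,  9.93229264e-01, -8.87761546e-04]), 'contact_force': array([-0.36262924,  0.17399424,  0.23783234]), 'moment': array([-0.03213973,  0.00652674, -0.01844363]), 'gripper_force': 0.0, 'width': 0.0856106025725592} 0.0187
side {'mtx': array([[449.99341941,   0.        , 253.06197854],
       [  0.        , 449.99341941, 195.24621719],
       [  0.        ,   0.        ,   1.        ]]), 'k1': 0.01563844738335337, 'T': array([[-0.99976468,  0.00270291,  0.02152391,  0.51305621],
       [-0.01430405,  0.66380611, -0.7477679 ,  0.78308374],
       [-0.01630886, -0.74789982, -0.66361124,  0.8171593 ],
       [ 0.       
[... 339 characters left out ...]
  0.01675462, -0.01605863],
       [-0.02195586, -0.17409092, -0.98448478,  1.20128399],
       [ 0.        ,  0.        ,  0.        ,  1.        ]])}
wrist {'mtx': array([[267.41968144,   0.        , 259.13701785],
       [  0.        , 267.41968144, 194.79019325],
       [  0.        ,   0.        ,   1.        ]]), 'k1': 0.0024308257926360186, 'mount': array([[-4.43356950e-04, -9.54446625e-01, -2.98381372e-01,
         7.61264638e-02],
       [ 9.99999530e-01, -6.80478489e-04,  6.90806047e-04,
        -1.02830828e-03],
       [-8.62379605e-04, -2.98380925e-01,  9.54446478e-01,
        -1.42353575e-01],
       [ 0.00000000e+00,  0.00000000e+00,  0.00000000e+00,
         1.00000000e+00]])}
```

View pics/side0.png

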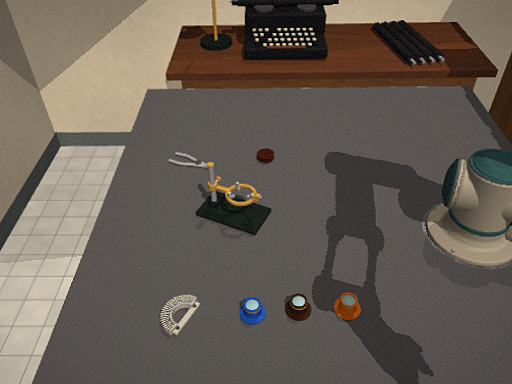

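View pics/top0.png

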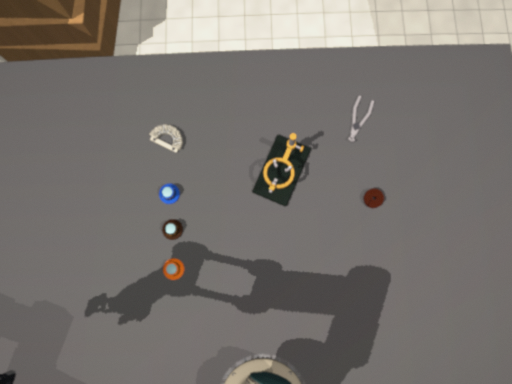

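The side view shows the brown loupe at (298,306), between the blue one (252,310) and the orange one (347,305). The head's ring is near (241,195). In the top view the loupe is at (172,229), the ring at (280,173) and the column top at (293,137).

```bash
cat > h.py <<'E'
from rig import *
import cv2,numpy as np
from scipy.spatial.transform import Rotation as R
def tool():
    s=get_state();q=s["ee_rot"];T=np.eye(4);T[:3,:3]=R.from_quat([q[1],q[2],q[3],q[0]]).as_matrix();T[:3,3]=s["position"];return T
def ray(im,uv,T=None):
    T=im["T"] if T is None else T
    d=(np.array(uv,float)-im["mtx"][:2,2])/im["mtx"][0,0];m=d.copy()
    for _ in range(8): m=d/(1+im["k1"]*(m@m))
    return T[:3,3],T[:3,:3]@np.r_[m,1]
def plane(im,uv,z,T=None):
    o,d=ray(im,uv,T);return o+d*(z-o[2])/d[2]
def proj(im,P,T=None):
    T=im["T"] if T is None else T
    p=T[:3,:3].T@(np.array(P)-T[:3,3]);m=p[:2]/p[2];m=m*(1+im["k1"]*(m@m));return m*im["mtx"][0,0]+im["mtx"][:2,2]
def tri(*rs):
    A=0;b=0
    for o,d in rs:
        d=d/np.linalg.norm(d);M=np.eye(3)-np.outer(d,d);A=A+M;b=b+M@o
    X=np.linalg.solve(A,b);return X,[np.linalg.norm(np.cross(X-o,d/np.linalg.norm(d))) for o,d in rs]
def crop(im,box,name,f):
    x,y,w,h=box;cv2.imwrite(name,cv2.resize(im["color"][y:y+h,x:x+w,::-1],None,fx=f,fy=f,interpolation=cv2.INTER_CUBIC))
E
python3 - <<'E'
from h import *
a=get_image("side");b=get_image("top")
t=np.zeros((560,800,3),np.uint8)
def c(im,x,y,w,h,f): return cv2.resize(im["color"][y:y+h,x:x+w,::-1],(w*f,h*f),interpolation=cv2.INTER_CUBIC)
t[:400,:400]=c(a,190,150,100,100,4); t[:400,400:]=c(b,240,125,80,80,5)
t[400:,:240]=c(a,270,285,60,40,4); t[400:,400:600]=c(b,150,210,40,32,5)
cv2.imwrite("pics/crop.png",t)
for n,i,(x0,y0,x1,y1) in(("side",a,(280,288,318,325)),("top",b,(158,216,186,242))):
    p=i["color"][y0:y1,x0:x1].astype(int);
    bg=np.median(i["color"][200:300,200:230].reshape(-1,3),0);print(bg)
    hsv=cv2.cvtColor(i["color"],cv2.COLOR_RGB2HSV)[y0:y1,x0:x1]
    m=((p[...,0]-p[...,2])>12).astype(np.uint8)
    ys,xs=np.nonzero(m);print(n,xs.min()+x0,xs.max()+x0,ys.min()+y0,ys.max()+y0)
    cx,cy=(xs.min()+xs.max())/2+x0,ys.max()+y0
    print(plane(i,((xs.min()+xs.max())/2+x0,(ys.min()+ys.max())/2+y0),.002))
E
```

```text
[91. 86. 83.]
side 283 315 288 324
[0.43648801 0.22051004 0.002     ]
[118. 114. 111.]
top 162 182 219 239
[0.44109928 0.22645883 0.002     ]
```

View pics/crop.png

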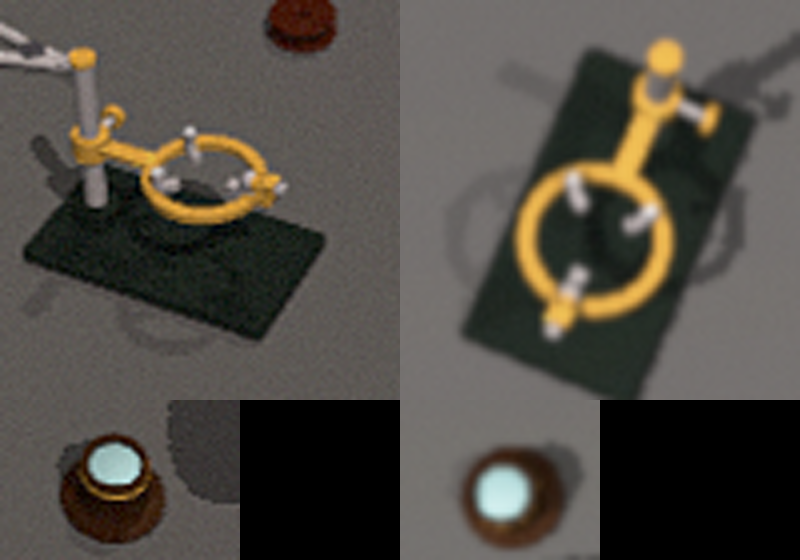

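The crop shows the ring's outer ellipse centred near (241.4,194.7) in side and (278.9,172.8) in top. The column cap is at (210.8,164.5) in side and (293,136.6) in top, the foot's corners are visible, and a thumbscrew sticks out beside the clamp.

```bash
python3 - <<'E'
from h import *
a=get_image("side");b=get_image("top")
s=lambda x,y:(x/4+190-.4,y/4+150-.4)
t=lambda x,y:((x-400)/5+240-.4,y/5+125-.4)
print("cap",tri(ray(a,s(83,55)),ray(b,t(665,57))))
def ring(im,box):
    x,y,w,h=box;hsv=cv2.cvtColor(im["color"],cv2.COLOR_RGB2HSV)[y:y+h,x:x+w]
    m=((hsv[...,1]>110)&(hsv[...,2]>110)&(abs(hsv[...,0].astype(int)-20)<10)).astype(np.uint8)
    return m
print("ring",tri(ray(a,s(206,178)),ray(b,t(594.5,239))))
P=[plane(b,t(*p),.012) for p in((590,50),(758,112),(630,402),(462,333))]
print("foot top",P,np.mean(P,0))
Q=[plane(a,s(*p),.012) for p in((24,248),(262,332),(325,235))]
print("foot side",Q,(Q[0]+Q[2])/2)
x0=np.array([.441,.2235])
for c in ((.441,.2235),): print(proj(a,[*c,.033]),proj(b,[*c,.033]))
# glass-top centre triangulate
print("loupe top",tri(ray(a,(115/4+270-.4,463/4-100+285-.4)),ray(b,(103/5+150-.4,93/5+210-.4))))
E
```

```text
cap (array([ 0.64221249, -0.09326601,  0.14476864]), [np.float64(0.0008601983733512681), np.float64(0.0008601983733514275)])
ring (array([ 0.56835872, -0.05853985,  0.07461781]), [np.float64(0.001319623880577849), np.float64(0.0013196238805781694)])
foot top [array([ 0.68810705, -0.06259233,  0.012     ]), array([ 0.65035931, -0.15184816,  0.012     ]), array([ 0.49473275, -0.07653385,  0.012     ]), array([0.53446656, 0.01106475, 0.012     ])] [ 0.59191642 -0.0699774   0.012     ]
foot side [array([ 0.68754628, -0.06079852,  0.012     ]), array([0.53216097, 0.01456229, 0.012     ]), array([ 0.49202909, -0.07250722,  0.012     ])] [ 0.58978769 -0.06665287  0.012     ]
[297.67547345 298.4860558 ] [170.73349401 227.93826031]
loupe top (array([0.44012432, 0.22567141, 0.02973864]), [np.float64(0.0005611734329904318), np.float64(0.0005611734329904859)])
```

>>> send_rows:
  steps: [1,-3.76,-2.54,0.8,0,1,-3.76,-2.54,0.8,0,1,-3.76,-2.54,0.8,0,1,-3.76,-2.54,0.8,0,1,-3.76,-2.54,0.8,0,1,-3.76,-2.54,0.8,0,1,-3.76,-2.54,0.8,0,1,-3.76,-2.54,0.8,0,1,-3.76,-2.54,0.8,0,1,-3.76,-2.54,0.8,0,1,0,0,0,0,1,0,0,0,0]
  newtons: 30

```text
clock: 1.55
position: [0.4402, 0.2249, 0.151]
ee_rot: [-0.001, 0.118, 0.993, 0.0]
contact_force: [-0.3, 0.4, 0.4]
width: 0.0852
gripper_force: 0.0
```

```bash
cat >> h.py <<'E'
def wrist():
    T=tool();im=get_image("wrist");im["T"]=T@im["mount"];return im,T
def intool(T,P): return (T[:3,:3].T@(np.array(P)-T[:3,3]))*100
E
python3 - <<'E'
from h import *
im,T=wrist();cv2.imwrite("pics/w1.png",im["color"][:,:,::-1])
print(T,proj(im,[.4401,.2255,.033]),proj(im,[.4401,.2255,.002]))
hsv=cv2.cvtColor(im["color"],cv2.COLOR_RGB2HSV)
u,v=proj(im,[.4401,.2255,.033]).astype(int)
print(im["color"][v,u],hsv[v,u])
E
```

```text
[[-9.72350800e-01  2.33522209e-01 -1.13964845e-03  4.40225496e-01]
 [ 2.33522080e-01  9.72351468e-01  2.47015698e-04  2.24867627e-01]
 [ 1.16582250e-03 -2.59471657e-05 -9.99999320e-01  1.51017138e-01]
 [ 0.00000000e+00  0.00000000e+00  0.00000000e+00  1.00000000e+00]] [260.54306704 189.70057481] [260.38156313 182.00833526]
[241 253 252] [ 88  12 253]
```

View pics/w1.png

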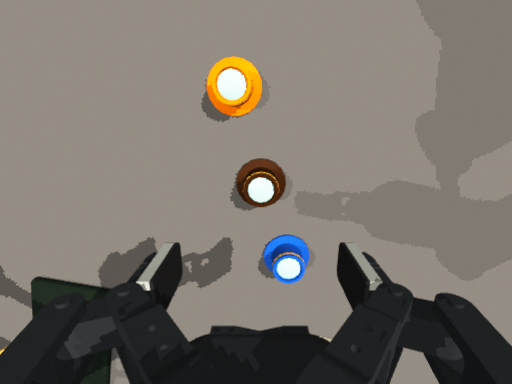

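The brown loupe's glass is at (261,190) and its rim at (261,182). Both agree with the projection, so I descend and grip.

>>> send_rows:
  steps: [1,0,0,4,0,1,0,0,4,0,1,0,0,3,0,1,0,0,2,0,1,0,0,1.2,0,1,0,0,0.4,0,1,0,0,0,0,-1,0,0,0,0,-1,0,0,0,0,-1,0,0,0,0,-1,0,0,0,0,-1,0,0,0,0]
  newtons: 30

```text
clock: 2.8
position: [0.4403, 0.2258, 0.0061]
ee_rot: [0.001, 0.116, 0.993, 0.0]
contact_force: [-1.0, 0.4, 5.7]
width: 0.0351
gripper_force: 29.7
```

>>> send_rows:
  steps: [-1,0,0,-2,0,-1,0,0,-4.5,0,-1,0,0,-4.5,0,-1,0,0,-4.5,0,-1,-3.51,-2.55,0,0,-1,-3.51,-2.55,0,0,-1,-3.51,-2.55,0,0,-1,-3.51,-2.55,0,0,-1,-3.51,-2.55,0,0,-1,-3.51,-2.55,0,0,-1,-3.51,-2.55,0,0,-1,-3.51,-2.55,0,0]

```text
clock: 4.0
position: [0.6667, -0.0393, 0.1598]
ee_rot: [-0.0, 0.116, 0.993, 0.0]
contact_force: [0.6, 0.8, -0.8]
width: 0.0349
gripper_force: 30.4
```

>>> send_rows:
  steps: [-1,0,0,0,-7.8,-1,0,0,0,-7.8,-1,0,0,0,-7.8,-1,0,0,0,-7.8,-1,0,0,0,-7.8,-1,0,0,0,-7.8,-1,0,0,0,-7.8,-1,0,0,0,-7.8,-1,0,0,0,-7.8,-1,0,0,0,-7.8,-1,0,0,0,0,-1,0,0,0,0]

```text
clock: 5.2
position: [0.6676, -0.004, 0.1574]
ee_rot: [-0.014, -0.508, 0.861, -0.021]
contact_force: [-0.3, -0.6, -0.8]
width: 0.035
gripper_force: 30.3
```

```bash
cat >> h.py <<'E'
yaw=np.deg2rad(-25.2);O=np.array([.5684,-.0585]);S=np.array([[np.cos(yaw),-np.sin(yaw)],[np.sin(yaw),np.cos(yaw)]])
def stand(P): return S.T@(np.array(P)[:2]-O)
def world(x,y,z): return np.r_[O+S@[x,y],z]
E
python3 - <<'E'
from h import *
im,T=wrist();cv2.imwrite("pics/w2.png",im["color"][:,:,::-1])
s=get_state();print(s["position"],stand(s["position"]),np.rad2deg(np.arctan2(T[1,0],T[0,0])),s["contact_force"],s["width"])
for p in((112,50),(-63,50),(112,-50),(-63,-50)): print(p,proj(im,world(p[0]/1e3,p[1]/1e3,.012)))
print("cap",proj(im,world(.082,0,.145)))
E
```

```text
[ 0.6677286  -0.00475663  0.15753955] [0.06699239 0.09092052] -118.90316524328853 [ 0.25402154  0.238442   -0.43174409] 0.0350341607657355
(112, 50) [218.26510769 154.82703754]
(-63, 50) [381.80894194 144.60914551]
(112, -50) [207.91537646  53.68144745]
(-63, -50) [387.20912241  39.75970161]
cap [221.67520207  87.08890825]
```

View pics/w2.png

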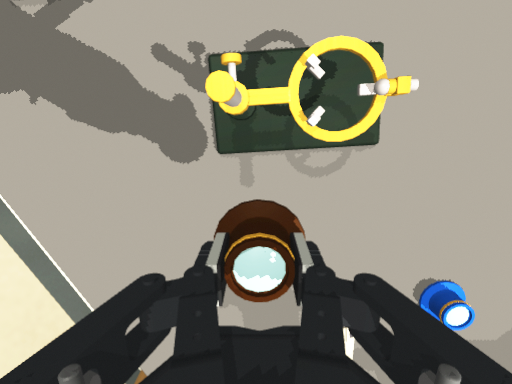

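The picture shows the loupe held squarely. The foot's corners are at about (220,153), (381,141), (208,55) and (384,42), as projected. The TCP has drifted though, so I check the joints.

```bash
python3 - <<'E'
from h import *
s=get_state();print(s["qpos"],s["qd"],s["position"],s["clock"]);print(tool()[:3,:3])
E
```

```text
[-0.08277679  0.46007267  1.40379207 -0.05429452  1.27664194 -2.70371539] [-0.01793503 -0.00230782 -0.00419296 -0.00123525 -0.00061049  0.00151192] [ 0.6677286  -0.00475663  0.15753955] 5.25
[[-0.48368672 -0.8752367  -0.002806  ]
 [-0.87399094  0.48316461 -0.05188256]
 [ 0.04676528 -0.02264249 -0.99864925]]
```

>>> send_rows:
  steps: [-1,0,0,0,0,-1,0,0,0,0]

```text
clock: 5.45
position: [0.668, -0.0057, 0.1579]
ee_rot: [-0.014, -0.507, 0.861, -0.022]
contact_force: [0.2, 0.4, -0.5]
width: 0.0351
gripper_force: 30.3
```

```bash
python3 - <<'E'
from h import *
s=get_state();print(s["qpos"],s["qd"],s["position"],stand(s["position"]));print(tool()[:3,:3])
E
```

```text
[-0.08423172  0.45979087  1.40332548 -0.05401581  1.27667642 -2.70371653] [-5.83496297e-05 -1.52491932e-03 -2.04601481e-03  1.71580126e-03
  1.54583978e-04 -3.92764853e-04] [ 0.66796183 -0.00565122  0.15790248] [0.06758432 0.09021037]
[[-0.48506272 -0.87447671 -0.00215287]
 [-0.87325651  0.4845131  -0.05167318]
 [ 0.04623009 -0.02318472 -0.99866173]]
```

>>> send_rows:
  steps: [-1,0,0,0,8.2,-1,0,0,0,8.2,-1,0,0,0,8.2,-1,0,0,0,8.2,-1,0,0,0,8.2,-1,0,0,0,8.2,-1,0,0,0,8.2,-1,0,0,0,8.2,-1,0,0,0,8.2,-1,0,0,0,8.2,-1,0,0,0,8.2,-1,0,0,0,8.2]

```text
clock: 6.65
position: [0.668, -0.0055, 0.158]
ee_rot: [0.007, 0.323, 0.946, -0.025]
contact_force: [-0.4, -0.9, -0.5]
width: 0.0349
gripper_force: 30.4
```

>>> send_rows:
  steps: [-1,0,0,0,8.2,-1,0,0,0,8.2,-1,0,0,0,8.2,-1,0,0,0,8.2,-1,0,0,0,8.2,-1,0,0,0,8.2,-1,0,0,0,8.2,-1,0,0,0,8.2,-1,0,0,0,8.2,-1,0,0,0,8.2,-1,0,0,0,0,-1,0,0,0,0]

```text
clock: 7.85
position: [0.668, -0.0052, 0.1579]
ee_rot: [0.022, 0.862, 0.506, -0.014]
contact_force: [-0.1, -0.5, -1.3]
width: 0.035
gripper_force: 30.4
```

```bash
python3 - <<'E'
from h import *
s=get_state();T=tool();print(s["qpos"],s["position"],stand(s["position"]),np.rad2deg(np.arctan2(T[1,0],T[0,0])),T[:3,2])
print(intool(T,world(.08,.061,.1)))
E
```

```text
[-0.08370739  0.45977169  1.40329516 -0.05386481  1.27672738  0.44191196] [ 0.66796577 -0.00524859  0.15792423] [0.06741645 0.09057636] 60.7455348658754 [-0.00211753 -0.05153098 -0.99866915]
[-2.59174686  1.32582999  5.95048382]
```

The roll ran into joint 6's limit and left the tool tilted 3°, with joint 4 off zero. I undo this by rolling the same small amount past the opposite limit.

>>> send_rows:
  steps: [-1,0,0,0,8.5,-1,0,0,0,8.5,-1,0,0,0,8.5,-1,0,0,0,8.5,-1,0,0,0,8.5,-1,0,0,0,8.5,-1,0,0,0,8.5,-1,0,0,0,8.5,-1,0,0,0,8.5,-1,0,0,0,8.5,-1,0,0,0,8.5,-1,0,0,0,8.5]

```text
clock: 9.05
position: [0.668, -0.005, 0.1579]
ee_rot: [0.024, 0.935, -0.355, 0.008]
contact_force: [0.5, 0.1, -1.7]
width: 0.0349
gripper_force: 30.4
```

>>> send_rows:
  steps: [-1,0,0,0,8.5,-1,0,0,0,8.5,-1,0,0,0,8.5,-1,0,0,0,3.5,-1,0,0,0,0]

```text
clock: 9.55
position: [0.6677, -0.0114, 0.1584]
ee_rot: [0.018, 0.821, -0.571, 0.012]
contact_force: [0.8, 0.4, -0.9]
width: 0.0348
gripper_force: 30.4
```

```bash
cat >> h.py <<'E'
def rep():
    s=get_state();T=tool();print(s["clock"],"q",s["qpos"].round(4),"st",(stand(s["position"])*1e3).round(1),"z",(s["position"][2]*1e3).round(1),"yaw",np.rad2deg(np.arctan2(T[1,0],T[0,0])).round(2),"tz",T[:3,2].round(4),"F",s["contact_force"].round(2),"w",s["width"]);return s,T
E
python3 -c "
from h import *
rep()"
```

```text
9.55 q [-0.0977  0.4582  1.4043 -0.0448  1.2764  2.7014] st [69.8 84.8] z 158.4 yaw -69.62 tz [-0.0012 -0.043  -0.9991] F [ 0.82  0.37 -0.85] w 0.03479938623524703
```

>>> send_rows:
  steps: [-1,0,0,0,2.6,-1,0,0,0,0,-1,0,0,0,0]

```text
clock: 9.85
position: [0.6666, -0.0206, 0.1588]
ee_rot: [0.011, 0.813, -0.583, 0.008]
contact_force: [-0.1, -0.2, -1.5]
width: 0.0352
gripper_force: 30.3
```

```bash
python3 -c "
from h import *
rep()"
```

```text
9.85 q [-0.1202  0.4557  1.4073 -0.0283  1.2751  2.703 ] st [72.7 76.1] z 158.8 yaw -71.28 tz [ 4.000e-04 -2.730e-02 -9.996e-01] F [-0.13 -0.22 -1.54] w 0.035201043622272415
```

>>> send_rows:
  steps: [-1,0,0,0,2.4,-1,0,0,0,2.0,-1,0,0,0,0,-1,0,0,0,0]

```text
clock: 10.25
position: [0.6643, -0.0366, 0.1589]
ee_rot: [-0.0, 0.799, -0.602, 0.002]
contact_force: [0.4, 0.0, -0.1]
width: 0.035
gripper_force: 30.3
```

```bash
python3 -c "
from h import *
rep()"
```

```text
10.25 q [-1.5870e-01  4.5130e-01  1.4140e+00 -1.5000e-03  1.2719e+00  2.7036e+00] st [77.4 60.7] z 158.9 yaw -73.97 tz [ 0.0041 -0.0022 -1.    ] F [ 0.4   0.04 -0.08] w 0.03503580758828974
```

Now vertical again. I roll back so the tool's x lies along the stand's y, then lower beside the foot's +y edge.

>>> send_rows:
  steps: [-1,0,0,0,-8.2,-1,0,0,0,-8.2,-1,0,0,0,-8.2,-1,0,0,0,-8.2,-1,0,0,0,-8.2,-1,0,0,0,-8.2,-1,0,0,0,-8.2,-1,0,0,0,-8.2,-1,0,0,0,-8.2,-1,0,0,0,-8.2,-1,0,0,0,-8.2,-1,0,0,0,-8.2]

```text
clock: 11.45
position: [0.6644, -0.0356, 0.1589]
ee_rot: [0.001, 0.977, 0.215, 0.002]
contact_force: [0.0, 0.4, -0.1]
width: 0.0352
gripper_force: 30.4
```

>>> send_rows:
  steps: [-1,0,0,0,-8.2,-1,0,0,0,-8.2,-1,0,0,0,-8.2,-1,0,0,0,-8.2,-1,0,0,0,-7.6,-1,0.8,0,3,0,-1,0,0,4,0,-1,0,0,4,0,-1,0,0,1.5,0,-1,0,0,0,0]

```text
clock: 12.45
position: [0.6659, -0.0284, 0.0306]
ee_rot: [-0.0, 0.844, 0.537, -0.001]
contact_force: [-0.3, 0.4, -0.9]
width: 0.0352
gripper_force: 30.4
```

```bash
python3 -c "
from h import *
s,T=rep();print(intool(T,world(.08,.068,.02)))"
```

```text
12.45 q [-0.1461  0.566   1.5597 -0.0019  1.0182  0.293 ] st [75.4 68.7] z 30.6 yaw 64.9 tz [-0.0026 -0.0012 -1.    ] F [-0.34  0.35 -0.86] w 0.035167120260854404
[-0.07346273  0.46234065  1.05744797]
```

>>> send_rows:
  steps: [-1,0,0,1.1,0,-1,0,0,0.15,0,-1,0,0,0.1,0,-1,0,0,0.1,0,-1,0,0,0,0]
  newtons: 20

```text
clock: 12.95
position: [0.6687, -0.0292, 0.0201]
ee_rot: [0.003, 0.844, 0.536, 0.002]
contact_force: [-0.0, -0.1, -0.8]
width: 0.0355
gripper_force: 30.4
```

>>> send_rows:
  steps: [-1,0,0,0.1,0,-1,0,0,0.05,0,-1,0,0,0,0]

```text
clock: 13.25
position: [0.6685, -0.0292, 0.0182]
ee_rot: [0.002, 0.844, 0.536, 0.001]
contact_force: [0.6, -0.2, 0.3]
width: 0.0352
gripper_force: 30.6
```

```bash
python3 -c "
from h import *
s,T=rep();a=get_image('side');im,T=wrist()
u,v=proj(a,world(.075,.068,.02));print(u,v)
t=np.zeros((400,800,3),np.uint8)
x,y=int(u)-40,int(v)-40
t[:,:400]=cv2.resize(a['color'][y:y+80,x:x+80,::-1],(400,400),interpolation=2)
t[:,400:]=cv2.resize(im['color'][184:384,156:356,::-1],(400,400))
cv2.imwrite('pics/t1.png',t)"
```

```text
13.25 q [-0.1465  0.579   1.5713 -0.0022  0.9863  0.2931] st [78.1 69.2] z 18.2 yaw 64.88 tz [ 0.0046 -0.0025 -1.    ] F [ 0.61 -0.21  0.35] w 0.03524900461610873
202.69499528509616 218.00022108063607
```

View pics/t1.png

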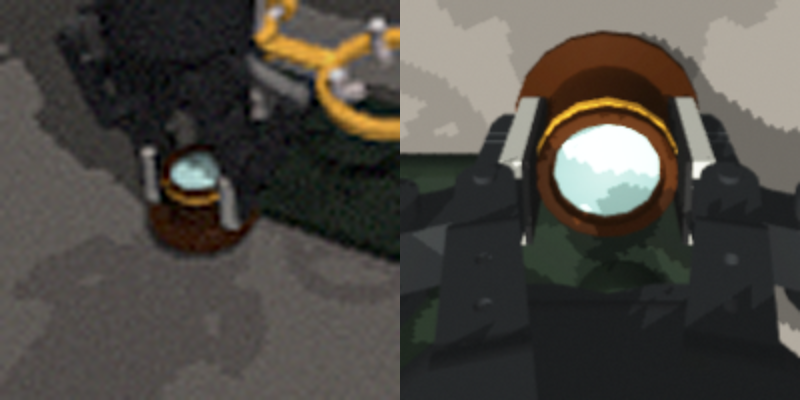

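Level so far, with the rim's foot side over the foot edge and first contact near TCP z of 18 mm. I keep lowering to tilt it.

>>> send_rows:
  steps: [-1,0,0,0.1,0,-1,0,0,0.1,0,-1,0,0,0.1,0,-1,0,0,0,0]
  newtons: 20

```text
clock: 13.75
position: [0.6689, -0.0287, 0.0174]
ee_rot: [0.002, 0.844, 0.536, 0.002]
contact_force: [-4.0, 1.6, 12.7]
width: 0.0353
gripper_force: 31.8
```

>>> send_rows:
  steps: [-1,0,0,0.1,0,-1,0,0,0.05,0,-1,0,0,0,0]

```text
clock: 14.05
position: [0.6693, -0.0282, 0.0166]
ee_rot: [0.003, 0.844, 0.536, 0.003]
contact_force: [-3.0, 3.8, 14.4]
width: 0.035
gripper_force: 32.4
```

```bash
cat >> h.py <<'E'
def glass(im):
    c=im["color"].astype(int);m=((c.min(2)>150)&(c[...,2]>=c[...,0]-2)).astype(np.uint8);m[:,:200]=0;m[:,320:]=0;m[:180]=0
    n,l,st,ce=cv2.connectedComponentsWithStats(m);k=1+np.argmax(st[1:,4])
    p=np.argwhere(l==k)[:,::-1].astype(np.int32);return cv2.fitEllipse(cv2.convexHull(p)),st[k]
E
python3 -c "
from h import *
s,T=rep();im,T=wrist();print(glass(im));cv2.imwrite('pics/w3.png',im['color'][:,:,::-1])"
```

```text
14.05 q [-1.4570e-01  5.8060e-01  1.5732e+00 -5.0000e-04  9.8060e-01  2.9320e-01] st [78.4 70.4] z 16.6 yaw 64.87 tz [ 0.0071 -0.0015 -1.    ] F [-3.    3.75 14.42] w 0.03503646368135076
(((258.9584655761719, 267.95794677734375), (46.30332946777344, 52.27507019042969), 85.45980834960938), array([ 233,  245,   53,   47, 1907], dtype=int32))
```

The grip resists pivoting at 14 N, so I stop pressing. It is gentler to set the loupe down leaning on the foot edge, let go, and regrip it as it leans.

>>> send_rows:
  steps: [-1,0,0,-0.6,0,-1,-0.4,0,0,0,-1,-0.4,0,0,0,-1,0,0,0.1,0,-1,0,0,0,0,0.1,0,0,0,0,0.1,0,0,0,0,0.1,0,0,0,0,0.1,0,0,0,0]

```text
clock: 15.0
position: [0.6651, -0.0364, 0.0185]
ee_rot: [0.002, 0.844, 0.536, 0.001]
contact_force: [0.3, 0.1, 0.4]
width: 0.0471
gripper_force: 0.0
```

```bash
python3 -c "
from h import *
s,T=rep();im,T=wrist();print(glass(im));cv2.imwrite('pics/w4.png',im['color'][184:384,106:406,::-1])"
```

```text
15.0 q [-0.158   0.5751  1.5786 -0.0021  0.9832  0.2815] st [78.1 61.2] z 18.5 yaw 64.89 tz [ 0.0044 -0.0025 -1.    ] F [0.28 0.08 0.45] w 0.047125465789711926
(((258.26446533203125, 248.225830078125), (50.852115631103516, 51.997886657714844), 99.17704010009766), array([ 232,  223,   53,   51, 2076], dtype=int32))
```

View pics/w4.png

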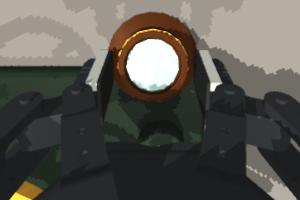

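The loupe now leans away from the foot and toward the camera, with its glass centre at wrist pixel (258,248). I solve for the lean from that ray.

```bash
python3 - <<'E'
from h import *
im,T=wrist();(c,ax,_),_=glass(im);o,d=ray(im,c)
for a in np.arange(0,.026,.002):
    th=np.arcsin(.012/(.028+a));yb=.05+a*np.cos(th);zt=.028*np.sin(th)+.0325*np.cos(th)
    P=o+d*(zt-o[2])/d[2];print(round(a*1e3),np.rad2deg(th).round(1),"pred y",((yb+.0325*np.sin(th))*1e3).round(1),"seen",(stand(P)*1e3).round(1),"z",zt.round(4), "elev ang of view", )
# apparent aspect: minor/major
n=ax[0]/ax[1];v=-d/np.linalg.norm(d);vs=np.r_[S.T@v[:2],v[2]];print(n,"angles",[(t,np.round(vs@[0,np.sin(np.deg2rad(t)),np.cos(np.deg2rad(t))],3)) for t in range(0,30,3)])
E
```

```text
0 25.4 pred y 63.9 seen [77.6 71.2] z 0.0414 elev ang of view
2 23.6 pred y 64.8 seen [77.6 71. ] z 0.041 elev ang of view
4 22.0 pred y 65.9 seen [77.6 70.8] z 0.0406 elev ang of view
6 20.7 pred y 67.1 seen [77.6 70.6] z 0.0403 elev ang of view
8 19.5 pred y 68.4 seen [77.6 70.5] z 0.04 elev ang of view
10 18.4 pred y 69.8 seen [77.6 70.3] z 0.0397 elev ang of view
12 17.5 pred y 71.2 seen [77.6 70.2] z 0.0394 elev ang of view
14 16.6 pred y 72.7 seen [77.6 70. ] z 0.0391 elev ang of view
16 15.8 pred y 74.3 seen [77.6 69.9] z 0.0389 elev ang of view
18 15.1 pred y 75.9 seen [77.6 69.8] z 0.0387 elev ang of view
20 14.5 pred y 77.5 seen [77.6 69.6] z 0.0385 elev ang of view
22 13.9 pred y 79.2 seen [77.6 69.5] z 0.0383 elev ang of view
24 13.3 pred y 80.9 seen [77.6 69.4] z 0.0381 elev ang of view
0.9830977816095346 angles [(0, np.float64(0.879)), (3, np.float64(0.902)), (6, np.float64(0.924)), (9, np.float64(0.942)), (12, np.float64(0.959)), (15, np.float64(0.972)), (18, np.float64(0.983)), (21, np.float64(0.991)), (24, np.float64(0.997)), (27, np.float64(1.0))]
```

The lean is about 18°, confirmed by the glass's aspect ratio. I move over the barrel and regrip.

>>> send_rows:
  steps: [0.1,0.3,0,0,0,0.1,0.3,0,0,0,0.1,0,0,0,0,-1,0,0,0,0,-1,0,0,0,0,-1,0,0,0,0,-1,0,0,0,0,-1,0,0,-0.5,0,-1,0,0,-1.5,0,-1,0,0,-2,0,-1,0,0,0,0]
  newtons: 40

```text
clock: 16.2
position: [0.6697, -0.0314, 0.0621]
ee_rot: [0.004, 0.844, 0.536, 0.003]
contact_force: [0.7, -0.0, -0.5]
width: 0.0348
gripper_force: 40.0
```

```bash
python3 - <<'E'
from h import *
rep();im,T=wrist();(c,ax,_),_=glass(im);print(c,ax)
o,d=ray(im,c)
for zt in (.0397-.0185,): # top z relative to TCP as before
    P=o+d*(T[2,3]+zt-o[2])/d[2];print("top centre in tool cm",intool(T,P))
E
```

```text
16.2 q [-0.1494  0.5338  1.5296 -0.0023  1.0672  0.29  ] st [80.1 67.7] z 62.1 yaw 64.89 tz [ 0.0106 -0.0037 -0.9999] F [ 0.72 -0.01 -0.53] w 0.034844148232678396
(259.09930419921875, 258.48345947265625) (50.1116828918457, 50.68572998046875)
top centre in tool cm [ 0.3152365   0.00783889 -2.11967131]
```

>>> send_rows:
  steps: [-1,0,0,-3.5,8.2,-1,0,0,-3.5,8.2,-1,0,0,0,8.2,-1,0,0,0,8.2,-1,0,0,0,8.2,-1,0,0,0,8.2,-1,0,0,0,8.2,-1,0,0,0,8.2,-1,0,0,0,8.2,-1,0,0,0,8.2,-1,0,0,0,8.1,-1,0,0,0,0]

```text
clock: 17.45
position: [0.6664, -0.0307, 0.1275]
ee_rot: [0.001, 0.976, -0.218, 0.001]
contact_force: [0.6, 0.5, -1.1]
width: 0.0344
gripper_force: 40.2
```

```bash
python3 - <<'E'
from h import *
s,T=rep();print("move cm",intool(T,world(-.001,0,.13)))
w=cv2.imread("pics/w2.png")[:,:,::-1]
im=get_image("wrist");Tt=np.eye(4)
Tt[:3,:3]=[[-0.48368672,-0.8752367,-0.002806],[-0.87399094,0.48316461,-0.05188256],[0.04676528,-0.02264249,-0.99864925]];Tt[:3,3]=[0.6677286,-0.00475663,0.15753955]
im["color"]=np.ascontiguousarray(w);im["T"]=Tt@im["mount"]
hsv=cv2.cvtColor(im["color"],cv2.COLOR_RGB2HSV);m=cv2.inRange(hsv,(18,150,120),(32,255,255))
m[:,:255]=0;m[:,388:]=0;m[150:]=0
p=np.argwhere(m)[:,::-1].astype(np.int32);p=p[p[:,0]>288]
e=cv2.fitEllipse(cv2.convexHull(p));print("ring",e)
for z in(.072,.075,.078,.082): print(z,(stand(plane(im,e[0],z))*1e3).round(1), (stand(plane(im,(383,87),z+.006))*1e3).round(1))
a=get_image("side");b=get_image("top")
print("tri3",tri(ray(im,e[0]),ray(a,(241.1,194.1)),ray(b,(278.5,172.4))))
E
```

```text
17.45 q [-0.1492  0.4774  1.4514 -0.0021  1.2102  1.8622] st [76.8 66.8] z 127.5 yaw -25.2 tz [ 0.0023 -0.0023 -1.    ] F [ 0.62  0.54 -1.08] w 0.03442561846643718
move cm [-7.78100401  6.68524428 -0.26552039]
ring ((337.36328125, 88.66073608398438), (98.31122589111328, 108.06192779541016), 29.557031631469727)
0.072 [-1.  -2.6] [-34.7  -0.8]
0.075 [-0.2 -2.3] [-33.5  -0.5]
0.078 [ 0.5 -2. ] [-32.2  -0.1]
0.082 [ 1.6 -1.5] [-30.6   0.3]
tri3 (array([ 0.56796704, -0.05936804,  0.07441302]), [np.float64(0.001407200878300603), np.float64(0.0011129778443054363), np.float64(0.0018552249122441643)])
```

>>> send_rows:
  steps: [-1,-2,1.7,0,0,-1,-2.65,2.25,0,0,-1,-2.2,1.9,0,0,-1,-1.0,0.9,0,0,-1,0,0,0.8,0,-1,0,0,0.8,0,-1,0,0,0.4,0,-1,0,0,0,0,-1,0,0,0,0]

```text
clock: 18.5
position: [0.5681, -0.0581, 0.1076]
ee_rot: [0.001, 0.976, -0.218, 0.002]
contact_force: [0.5, -1.0, -0.8]
width: 0.0346
gripper_force: 40.2
```

```bash
python3 - <<'E'
from h import *
s,T=rep();print("move cm",intool(T,world(-.002,-.0005,.1)))
a=get_image("side");b=get_image("top");w,_=wrist()
t=np.zeros((400,800,3),np.uint8)
t[:,:400]=cv2.resize(a["color"][150:250,190:290,::-1],(400,400),interpolation=2)
t[:,400:]=cv2.resize(w["color"][134:384,131:381,::-1],(400,400),interpolation=2)
cv2.imwrite("pics/h1.png",t);print(glass(w))
E
```

```text
18.5 q [-2.2290e-01  3.6300e-01  1.7033e+00 -1.6000e-03  1.0709e+00  1.7881e+00] st [-0.4  0.2] z 107.6 yaw -25.18 tz [ 0.0039 -0.0023 -1.    ] F [ 0.49 -0.95 -0.84] w 0.03463263277319841
move cm [-0.16283385  0.06956445  0.75744523]
(((259.4462890625, 258.8795471191406), (49.81672286987305, 50.33991622924805), 32.72386169433594), array([ 235,  234,   50,   51, 1976], dtype=int32))
```

View pics/h1.png

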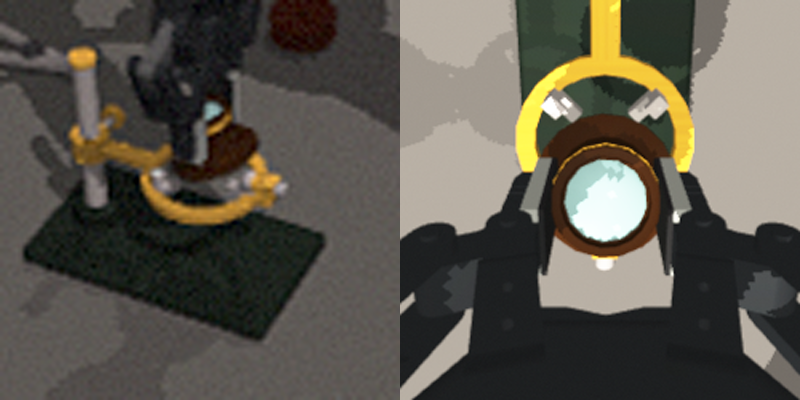

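The loupe is centred between the claws: they are at crop x of 562 and 650, and the glass is at 606. It leans claw side low. I lower by feel.

>>> send_rows:
  steps: [-1,-0.15,0,0.3,0,-1,0,0,0.3,0,-1,0,0,0.2,0,-1,0,0,0.1,0,-1,0,0,0,0]

```text
clock: 19.15
position: [0.5659, -0.0577, 0.0988]
ee_rot: [0.001, 0.976, -0.218, 0.002]
contact_force: [0.5, -1.0, -2.0]
width: 0.0348
gripper_force: 40.2
```

>>> send_rows:
  steps: [-1,0,0,0.1,0,-1,0,0,0.1,0,-1,0,0,0,0]

```text
clock: 19.45
position: [0.566, -0.0578, 0.097]
ee_rot: [0.001, 0.976, -0.218, 0.002]
contact_force: [0.2, -0.1, -0.7]
width: 0.0348
gripper_force: 40.2
```

>>> send_rows:
  steps: [-1,0,0,0.1,0,-1,0,0,0.1,0,-1,0,0,0,0]

```text
clock: 19.75
position: [0.5661, -0.0578, 0.0961]
ee_rot: [0.001, 0.976, -0.218, 0.003]
contact_force: [-2.9, 0.3, 5.7]
width: 0.0344
gripper_force: 40.9
```

Contact at TCP z of about 96 mm puts the rests near 79 mm. I ease off slightly and slide toward the claws.

>>> send_rows:
  steps: [-1,0.1,0,-0.05,0,-1,0.15,0,0,0,-1,0.15,0,0,0,-1,0,0,0,0]

```text
clock: 20.15
position: [0.5698, -0.0593, 0.096]
ee_rot: [0.001, 0.976, -0.218, 0.002]
contact_force: [-1.5, 1.1, 5.0]
width: 0.0349
gripper_force: 40.7
```

>>> send_rows:
  steps: [-1,0.15,0,0,0,-1,0.15,0,0,0,-1,0,0,0,0]

```text
clock: 20.45
position: [0.5728, -0.0608, 0.0956]
ee_rot: [0.001, 0.976, -0.218, 0.003]
contact_force: [-0.9, 1.8, 3.3]
width: 0.0347
gripper_force: 40.6
```

```bash
python3 - <<'E'
from h import *
s,T=rep();w,_=wrist();print(glass(w)[0])
t=cv2.resize(w["color"][184:304,181:341,::-1],(800,600),interpolation=2)
cv2.imwrite("pics/h2.png",t)
E
```

```text
20.45 q [-2.2570e-01  3.8110e-01  1.7084e+00 -1.7000e-03  1.0468e+00  1.7861e+00] st [ 5.  -0.2] z 95.6 yaw -25.22 tz [ 0.0049 -0.0026 -1.    ] F [-0.92  1.76  3.26] w 0.034684466564457304
((259.4429016113281, 258.9725036621094), (49.966217041015625, 50.51231002807617), 51.13876724243164)
```

View pics/h2.png

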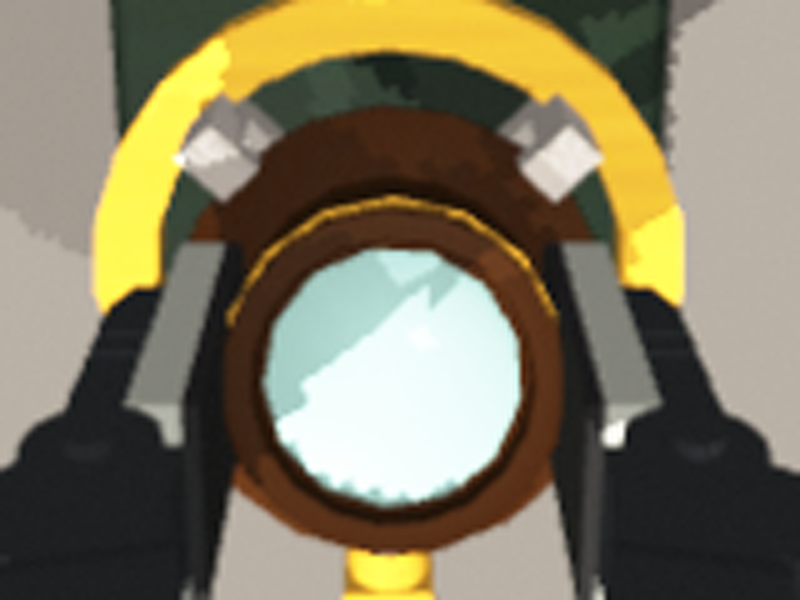

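The rim has gone under both lips, at crop (215,165) and (565,165), symmetrically. I slide on until it meets the back walls.

>>> send_rows:
  steps: [-1,0.1,0,0,0,-1,0.1,0,0,0,-1,0,0,0,0]

```text
clock: 20.8
position: [0.5744, -0.0617, 0.0955]
ee_rot: [0.001, 0.976, -0.218, 0.002]
contact_force: [-0.5, 0.8, 3.0]
width: 0.0345
gripper_force: 40.6
```

>>> send_rows:
  steps: [-1,0.1,0,0,0,-1,0.05,0,0,0,-1,0,0,0,0]

```text
clock: 21.1
position: [0.5753, -0.0622, 0.0954]
ee_rot: [0.001, 0.976, -0.218, 0.002]
contact_force: [-1.1, 1.7, 2.3]
width: 0.0346
gripper_force: 40.6
```

```bash
python3 -c "
from h import *
s,T=rep();w,_=wrist();print(glass(w)[0]);F=s['contact_force'];print(S.T@F[:2])"
```

```text
21.1 q [-2.2700e-01  3.8540e-01  1.7016e+00 -1.7000e-03  1.0507e+00  1.7848e+00] st [ 7.8 -0.4] z 95.4 yaw -25.22 tz [ 0.0035 -0.0023 -1.    ] F [-1.08  1.71  2.31] w 0.03463193066257001
((259.5026550292969, 258.94586181640625), (49.957523345947266, 50.40372085571289), 35.688087463378906)
[-1.70525086  1.08724476]
```

Not at the walls yet; I continue gently.

>>> send_rows:
  steps: [-1,0.1,0,0,0,-1,0,0,0,0]

```text
clock: 21.35
position: [0.5756, -0.0623, 0.0954]
ee_rot: [0.001, 0.976, -0.218, 0.001]
contact_force: [-2.7, 2.3, 2.6]
width: 0.0348
gripper_force: 40.6
```

>>> send_rows:
  steps: [-1,0.1,0,0,0,-1,0,0,0,0]

```text
clock: 21.55
position: [0.576, -0.0624, 0.0954]
ee_rot: [0.0, 0.976, -0.218, 0.001]
contact_force: [-4.4, 2.9, 4.3]
width: 0.0345
gripper_force: 40.7
```

```bash
python3 -c "
from h import *
s,T=rep();w,_=wrist();print(glass(w)[0]);F=s['contact_force'];print(S.T@F[:2])"
```

```text
21.55 q [-2.2750e-01  3.8750e-01  1.6982e+00 -9.0000e-04  1.0546e+00  1.7842e+00] st [ 8.5 -0.3] z 95.4 yaw -25.23 tz [ 0.0011 -0.0011 -1.    ] F [-4.36  2.87  4.28] w 0.03447659121403439
((259.4218444824219, 258.8822021484375), (49.92998123168945, 50.55017852783203), 33.867923736572266)
[-5.16672831  0.74355466]
```

At the walls with 5 N against them. I let go and rise.

>>> send_rows:
  steps: [0.0,0,0,0,0,0.0,0,0,0,0,0.15,0,0,0,0,0.15,0,0,0,0,0.15,0,0,0,0,0.15,0,0,-1,0,0.15,0,0,-2,0,0.15,0,0,-2,0,0.15,0,0,0,0]

```text
clock: 22.5
position: [0.5795, -0.0635, 0.1491]
ee_rot: [0.001, 0.976, -0.218, 0.006]
contact_force: [0.6, 0.5, -0.3]
width: 0.0491
gripper_force: 0.0
```

```bash
python3 - <<'E'
from h import *
s,T=rep();w,_=wrist();e=glass(w)[0];print(e)
o,d=ray(w,e[0])
for th in(0,7,13,18):
    t=np.deg2rad(th);z=.079+.0198*np.tan(t)+.0325*np.cos(t);P=o+d*(z-o[2])/d[2];print(th,"seen top",(stand(P)*1e3).round(1),"pred x (centred base, offs)",round(32.5*np.sin(t),1),"z",z)
a=get_image("side")
t=np.zeros((400,800,3),np.uint8)
t[:,:400]=cv2.resize(a["color"][150:250,190:290,::-1],(400,400),interpolation=2)
t[:,400:]=cv2.resize(w["color"][134:334,156:356,::-1],(400,400),interpolation=2)
cv2.imwrite("pics/h3.png",t)
E
```

```text
22.5 q [-2.2750e-01  3.3810e-01  1.6262e+00 -1.6000e-03  1.1655e+00  1.7840e+00] st [12.2  0.2] z 149.1 yaw -25.22 tz [ 0.0111 -0.0041 -0.9999] F [ 0.56  0.47 -0.3 ] w 0.049071548524399655
((259.156005859375, 228.41502380371094), (35.948509216308594, 36.797882080078125), 102.9311294555664)
0 seen top [ 6.9 -0.6] pred x (centred base, offs) 0.0 z 0.1115
7 seen top [ 7.9 -0.6] pred x (centred base, offs) 4.0 z 0.11368888423422047
13 seen top [ 8.6 -0.6] pred x (centred base, offs) 7.3 z 0.1152382172898063
18 seen top [ 9.1 -0.6] pred x (centred base, offs) 10.0 z 0.11634274676500403
```

View pics/h3.png

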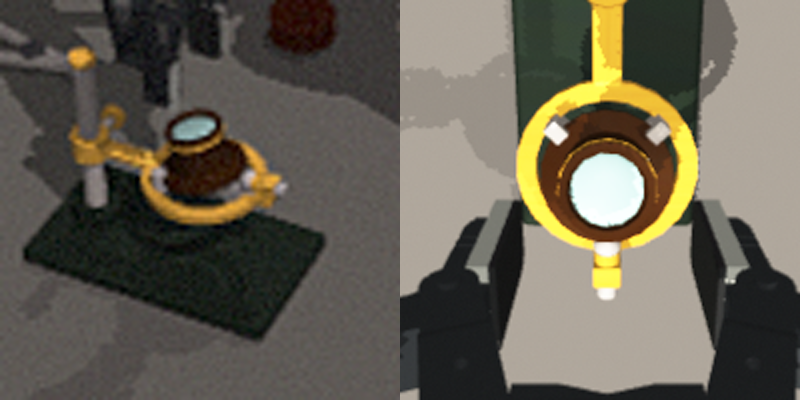

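The rim lies under both lips and rests on the ball, leaning about 13° toward the column. Now I shut the fingers and press on the ball side of the barrel's top.

>>> send_rows:
  steps: [-1,-1.4,0.07,0,0,-1,-1.4,0,0,0,-1,0,0,0,0,-1,0,0,0,0,-1,0,0,1.0,0,-1,0,0,0.8,0,-1,0,0,0.4,0,-1,0,0,0,0]

```text
clock: 23.4
position: [0.5511, -0.0517, 0.1222]
ee_rot: [0.001, 0.976, -0.218, 0.001]
contact_force: [0.2, 0.2, -0.2]
width: 0.0001
gripper_force: 0.0
```

```bash
python3 -c "
from h import *
rep()"
```

```text
23.4 q [-2.1830e-01  3.2610e-01  1.7206e+00 -1.7000e-03  1.0926e+00  1.7936e+00] st [-18.6  -1.2] z 122.2 yaw -25.23 tz [ 0.0018 -0.002  -1.    ] F [ 0.16  0.19 -0.15] w 9.9576190913725e-05
```

>>> send_rows:
  steps: [-1,0.25,0,0.1,0,-1,0,0,0.1,0,-1,0,0,0.1,0,-1,0,0,0,0]

```text
clock: 23.8
position: [0.5539, -0.0528, 0.1205]
ee_rot: [0.001, 0.976, -0.218, 0.002]
contact_force: [-0.5, 0.0, -0.9]
width: 0.0004
gripper_force: 0.0
```

>>> send_rows:
  steps: [-1,0,0,0.1,0,-1,0,0,0.1,0,-1,0,0,0,0]

```text
clock: 24.1
position: [0.5537, -0.0527, 0.1187]
ee_rot: [0.001, 0.976, -0.218, 0.002]
contact_force: [0.1, 0.8, 1.5]
width: 0.0004
gripper_force: 0.9
```

>>> send_rows:
  steps: [-1,0,0,0.1,0,-1,0,0,0.1,0,-1,0,0,0,0]

```text
clock: 24.4
position: [0.5528, -0.0523, 0.1166]
ee_rot: [0.001, 0.976, -0.218, 0.001]
contact_force: [-2.7, 0.5, 2.2]
width: -0.0001
gripper_force: 1.0
```

Contact was at about 119 mm. I continue down in small steps.

>>> send_rows:
  steps: [-1,0,0,0.1,0,-1,0,0,0.1,0,-1,0,0,0,0]

```text
clock: 24.7
position: [0.5543, -0.053, 0.1141]
ee_rot: [0.001, 0.976, -0.218, 0.003]
contact_force: [0.5, 0.2, 0.7]
width: 0.0002
gripper_force: 0.0
```

>>> send_rows:
  steps: [-1,0,0,0.1,0,-1,0,0,0.05,0,-1,0,0,0,0]

```text
clock: 25.0
position: [0.554, -0.0529, 0.1128]
ee_rot: [0.001, 0.976, -0.218, 0.002]
contact_force: [0.3, -0.5, -0.5]
width: -0.0003
gripper_force: 0.0
```

>>> send_rows:
  steps: [-1,0,0,0.05,0,-1,0,0,0.05,0,-1,0,0,0,0]

```text
clock: 25.3
position: [0.554, -0.0528, 0.1121]
ee_rot: [0.001, 0.976, -0.218, 0.002]
contact_force: [1.2, 0.5, 0.3]
width: -0.0001
gripper_force: 0.2
```

Force dropped, so it has likely snapped over. I press a little further to confirm a hard seat.

>>> send_rows:
  steps: [-1,0,0,0.1,0,-1,0,0,0.05,0,-1,0,0,0,0]

```text
clock: 25.6
position: [0.5541, -0.0529, 0.112]
ee_rot: [0.001, 0.976, -0.218, 0.003]
contact_force: [-1.8, -0.3, 8.7]
width: 0.0001
gripper_force: 4.3
```

>>> send_rows:
  steps: [-1,0,0,0.05,0,-1,0,0,0,0]

```text
clock: 25.8
position: [0.5541, -0.0528, 0.1119]
ee_rot: [0.001, 0.976, -0.218, 0.003]
contact_force: [-3.1, 0.4, 11.8]
width: -0.0002
gripper_force: 5.6
```

It is hard against the rests at 112 mm, which is rests plus 33 mm. I rise clear and look.

>>> send_rows:
  steps: [-1,0,0,-0.5,0,-1,0,0,-1.5,0,-1,0,0,-3,0,-1,-2,0,-4,0,-1,-4,0,0,0,-1,-4,0,0,0,-1,0,0,0,0,-1,0,0,0,0]

```text
clock: 26.6
position: [0.4627, -0.0097, 0.1999]
ee_rot: [0.001, 0.976, -0.218, 0.003]
contact_force: [0.3, -0.2, 0.1]
width: -0.0003
gripper_force: 0.0
```

```bash
python3 - <<'E'
from h import *
s,T=rep();w,_=wrist();a=get_image("side");b=get_image("top")
u,v=proj(w,world(.001,0,.1)).astype(int);print(u,v)
t=np.zeros((400,800,3),np.uint8)
t[:,:400]=cv2.resize(a["color"][160:230,205:275,::-1],(400,400),interpolation=2)
x=max(0,u-50);y=max(0,v-50)
t[:,400:]=cv2.resize(w["color"][y:y+100,x:x+100,::-1],(400,400),interpolation=2)
cv2.imwrite("pics/h4.png",t)
E
```

```text
26.6 q [-0.1701  0.1252  1.7852 -0.002   1.2254  1.8408] st [-116.4   -0.9] z 199.9 yaw -25.17 tz [ 0.0055 -0.0028 -1.    ] F [ 0.34 -0.19  0.07] w -0.00025319301523966
257 59
```

View pics/h4.png

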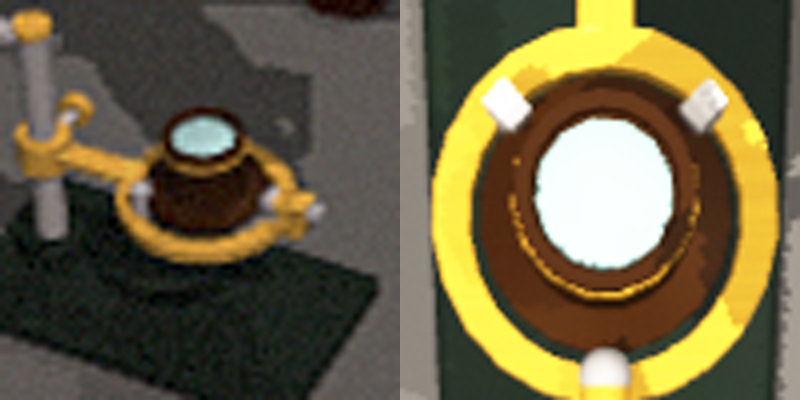

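The loupe sits level and central. Both lips, at crop (507,105) and (705,105), are over the rim, and the ball at (605,368) is over its upper edge. The robot is clear, so I hand in.

```bash
python3 -c "
from rig import *
print(sign_off())"
```

```text
the job is handed in; nothing more can be done
None
```

The brown loupe is seated in the head, level and centred under both claws with the ball snapped over its rim. I handed the job in at about 27 s with the robot clear, though joint 6 read 2.7037 rad at each end against its listed 2.7, which could count as over range.

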